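# Unhook a caster wheel pack from a bent display peg and stand it in the caddy

## Robot

A 7-joint arm with a two-finger parallel gripper is mounted at the origin on the work surface. World frame = base frame: x ahead of the robot, y to its left, z up, the work surface at z = 0. Lengths are in m, angles in rad, forces in N, time in s.
With the tool pointing down it reaches from about 0.4 to 0.875 m from the base axis. Payload 4.4 kg.
Tool frame: the origin (TCP) lies midway between the tips of the shut fingers; the grasp point (between the pads) lies bot.hold_point_z behind it (bot.hold_point_z is the distance from the TCP to the grasp point, in m); z points along the fingers, y is the line along which they close (so a half turn about z gives the same grasp; the last joint's range is limited). The gripper opens to 85 mm and grips with 20 to 120 N. Pads are 22 mm wide; open, the fingers measure 114 mm over their backs; the gripper's body (76 mm by 85 mm) begins 54 mm behind the grasp point. The pads swing forward as they close: fully open they stand 13 mm farther back than shut.
Start: joints at [-0.066, 0.628, 0.038, 1.517, -0.027, 0.996, -0.02], TCP at [0.65, 0, 0.231] pointing down, gripper open.
Joint ranges: [-3.06, 3.06], [-0.37, 2.12], [-1.25, 1.32], [0.18, 2.47], [-1.1, 4.24], [0.23, 1.98], [-2.94, 2.94]. Speed limits (rad/s): [2.57, 2.57, 3.14, 3.14, 3.14, 3.14, 3.14].

## Interface

Orientations are given as [roll, pitch, yaw] about the fixed x, y, z axes, in that order (R = Rz(yaw) Ry(pitch) Rx(roll)).
In Python, from workcell import bot gives the robot as it stands.
- The arm moves only by the shell command python3 -m inch 'ROWS'. ROWS is JSON, a list of rows, each an object of numbers: "dx", "dy", "dz": the shift along the tool's x, y, z scaled (see below); "rx", "ry", "rz": the turn, a rotation vector about the tool's x, y, z scaled (see below); "claw": the gripper command: -1 is fully open, 1 is shut, values between are in proportion. A call has 1 to 12 rows; each row shifts and turns the commanded pose from where the row before left it, along the tool's axes as they then stand; what a row does not reach is not made up. The controller multiplies each number of a shift by 3 cm and each number of a turn by 8 degrees. A row lasts 1/8 s, in which the tool goes at most 62.5 mm and 10.7 degrees, less where a joint would pass 70% of its speed; a pose out of reach is approached as far as the arm can. A call with a number of a shift or a turn outside -1 to 1 is refused whole. A call with a gripper value outside its range is refused whole. The fingers move at their own pace and stop on an object; the grip force is fixed at half the most. Time passes only in rows, so rows that do not move let the fingers close. It gives the time, the measured TCP pose, the force, the opening and the grip force at its end, in the units of the state.
- bot.state(): the state, without advancing time (a new reading comes with each control period).
- bot.grab_frame(name): name is "scene" or "side" or "wrist"; returns the picture (384x512x3 uint8, red, green, blue); there is no depth.
- bot.get_calibration(name): a dict with "K" (3x3 intrinsics, pixels), "k1" (the pictures are not rectified: a ray, as slopes to the right and down, at radius r is drawn at 1 + k1 r^2 times it, then the intrinsics apply), "view" (4x4, takes a point from world to camera coordinates). Camera axes: x right, y up, looking along -z (the intrinsics and any distortion apply to the point x, -y, -z); pixel columns grow to the right and rows downward; lengths in m; the calibration is good to about 2 mm. A picture is of the moment at which its call begins: read the wrist's pose just before it. get_calibration takes no time and is no camera call; for the wrist camera it gives the pose at the moment of the call.
- bot.close_job(): hands the job in; it is judged then, once.
The state is a dict: "clock": time; "joint_positions": joint angles; "joint_velocities": joint speeds; "effort": joint torques, N m; "ee_pos": TCP position; "eef_rot": TCP orientation; "ft_force": force on the tool from outside, world axes, zero at the start; "torque": the same for the moment, N m; "opening": opening from 0.0 (shut) to 1.0 (fully open); "grasp_force": force on a finger pad.
Only numpy, scipy, OpenCV 4.12 (cv2) and the standard library are available. Lean on these libraries where they do the work, as an engineer would, in place of code of your own. Each camera call takes 0.05 s, during which the arm holds its last target. There are 200 camera calls.

## Task

Take the pack with the round caster wheel off its display peg: lift its card so that the hole clears the peg's upturned tip while you slide it off. The peg noses have been bent up or down, so feel your way along the wire and never force or tear the card or push the peg about. Then stand the pack upright on the floor of the caddy's empty front pocket and let go only once it rests there, leaving the other hanging pack and the carton in the caddy where they are.

Things in the scene. Friction and masses are not known exactly. Their poses are not given: they have to be found in the camera images.
- wheel_pack: Pack to take: stiff brown hang card 76 wide (y), 133 tall (z), 5 mm thick (x), same from both sides. Origin: centre of its foot, z up. Clear round blister, 56 mm across and 26 thick (x) in all, centred 36 mm above the foot, with a dark caster wheel; flat foot 26 x 60 mm to stand on. 85 to 170 g. Hangs with x along the peg, 43 to 55 mm before the panel. More than 12 N between card and peg tears the card.
- wheel_pack_hole (a point): Centre of the wheel pack's hang hole, 89 mm above its foot: a rectangle 34 mm wide (y) and 24 mm tall (z) right through the card, from 77 to 101 mm above the foot. At the start its upper edge rests on the wire. Above it the header is plain card (101 to 133 mm above the foot), to be gripped across its thickness.
- latch_pack: The other pack, to be left hanging on the other peg, 160 mm beside it: same card and hole as the wheel pack, but a square clear blister, 56 wide, 54 tall and 26 mm thick, with two steel latch bars. Origin: centre of its foot.
- board: White pegboard stand, fixed: panel 18 mm thick (x), 320 wide (y), top 205 mm above the bench. Origin: on the bench under the panel's middle; its front faces its own -x and carries two pegs at y = +80 and -80 mm: 6 mm round wire, axis 165 mm above the bench. Each runs level out to x = -69 mm, then comes a nose of 80 mm that ends in an upturned tip (see peg_left, peg_right).
- peg_left (a point): Point on the wire's axis of the peg at y = +80 mm of the board, where the nose begins (board x = -69 mm). The nose has been bent up or down here by an unknown angle, up to 0.26 rad, other than the other peg's. Its end is turned up square to the nose and stands 14 mm above the nose's top; the underside is smooth, without a lip. The nose springs by about 1 mm per 6 N at its end.
- peg_right (a point): The same point on the peg at y = -80 mm of the board; the same make of peg, its nose bent by another unknown angle.
- caddy: Black open caddy, 87 mm (x) by 96 mm (y), 60 mm tall, fixed, walls 5 mm. Origin: centre of its underside. One wall across the middle makes two pockets, each 36 mm (x) by 86 mm (y) inside and 55 mm deep; the front one (-x side) is empty, the rear one holds the carton.
- front_pocket (a point): Centre of the floor of the caddy's empty front pocket, 5 mm above the bench; axes as the caddy's. The pack stands here with its width along y, either face forward.
- carton: Plain paper carton 28 x 70 x 78 mm standing in the caddy's rear pocket; origin: centre of its underside. Leave it there.
Mind the look-alikes: they are no part of the job. Leave any orange look-alike of the wheel_pack alone.

How it is judged:
By the outcome, as a careful person would: the job done as asked, in the order asked, and still so for the second after the job is handed in, with the robot touching nothing.
It also fails if it takes over 72 s, if anything falls off the work surface, if the arm or the gripper's body presses on something with over 40 N, if the wrist force passes 120 N, or if a joint passes its speed limit or range.

## Working session

There is one attempt and no reset: what is moved stays moved. The work goes in short steps, Python scripts to look and compute and a shell command to move; the robot and the scene stay as the last step left them, time stands still between calls to the robot, and variables do not carry over. Pictures are saved under pics/ and viewed, at most 10 in all, crops included, and the job is handed in when it is done.

```bash
ls; mkdir -p pics; cat > h.py <<'E'
import numpy as np, cv2
from workcell import bot
def grab(n,f):
    c=bot.get_calibration(n); im=bot.grab_frame(n); cv2.imwrite(f'pics/{f}.png',im[:,:,::-1]); np.savez(f'pics/{f}.npz',K=c['K'],k1=c['k1'],view=c['view']); return im,c
def load(f):
    return cv2.imread(f'pics/{f}.png'), dict(np.load(f'pics/{f}.npz'))
def ray(c,u,v):
    K=np.array(c['K']);k=float(c['k1']); d=np.array([(u-K[0,2])/K[0,0],(v-K[1,2])/K[1,1]]); s=d.copy()
    for _ in range(20): s=d/(1+k*(s@s))
    V=np.array(c['view']); R=V[:3,:3]; o=-R.T@V[:3,3]; w=R.T@np.array([s[0],-s[1],-1.]); return o,w/np.linalg.norm(w)
def plane(c,u,v,z,ax=2):
    o,w=ray(c,u,v); return o+w*(z-o[ax])/w[ax]
def proj(c,p):
    V=np.array(c['view']);K=np.array(c['K']); q=V[:3,:3]@np.array(p)+V[:3,3]; s=np.array([q[0],-q[1]])/-q[2]; s=s*(1+float(c['k1'])*(s@s)); return K[0,0]*s[0]+K[0,2],K[1,1]*s[1]+K[1,2]
def tri(*cs):
    A=np.zeros((3,3));b=np.zeros(3);R=[]
    for c,u,v in cs:
        o,w=ray(c,u,v);P=np.eye(3)-np.outer(w,w);A+=P;b+=P@o;R.append((P,o))
    x=np.linalg.solve(A,b); return x,[np.linalg.norm(P@(x-o)) for P,o in R]
E
python3 - <<'E'
from h import *
ims=[]
for n in('scene','side','wrist'):
    im,c=grab(n,n+'0'); ims.append(im); V=np.array(c['view']); print(n,-V[:3,:3].T@V[:3,3],-V[2,:3],c['K'][0][0],c['k1'])
print(bot.state()['ee_pos'],bot.state()['eef_rot'],bot.hold_point_z)
a=cv2.resize(np.hstack(ims[:2]),(800,300)); 
cv2.imwrite('pics/a.png',np.vstack([a,np.hstack([cv2.resize(ims[2],(400,300)),np.zeros((300,400,3),np.uint8)])])[:,:,::-1])
E
```

```text
pics
scene [1.00444302 0.36408725 0.87207432] [-0.50176218 -0.40014234 -0.76689036] 408.0618504855865 -0.13414301111572852
side [ 0.1529313  -0.53698994  0.58537809] [ 0.4847505   0.63552145 -0.60094046] 373.2250889587835 -0.08910253986496983
wrist [0.65029155 0.07216745 0.37196573] [-0.00212171 -0.28315509 -0.95907179] 341.5761707957549 -0.02634054234910767
[6.49537187e-01 3.86739614e-05 2.30599726e-01] [-3.14015971e+00  6.03274008e-06  1.57078316e+00] 0.0187
```

View pics/a.png

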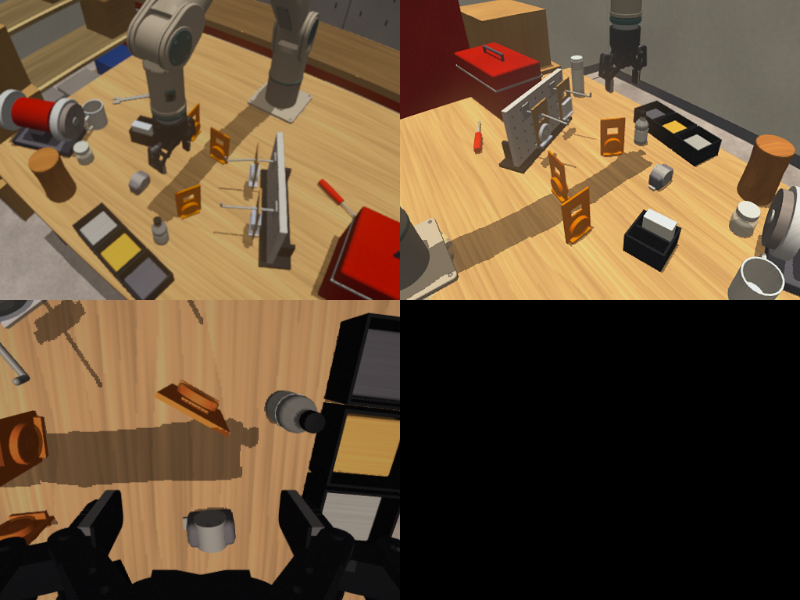

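```bash
python3 - <<'E'
from h import *
s,_=load('side0'); c,_=load('scene0')
a=cv2.resize(s[80:230,120:270],(600,600),interpolation=2)
cv2.imwrite('pics/b.png',a)
b=cv2.resize(c[150:350,250:390],(420,600),interpolation=2)
d=cv2.resize(s[250:350,280:380],(380,380),interpolation=2)
o=np.zeros((600,800,3),np.uint8);o[:,:420]=b;o[:380,420:]=d
cv2.imwrite('pics/c.png',o)
E
```

```text
(no output)
```

View pics/b.png

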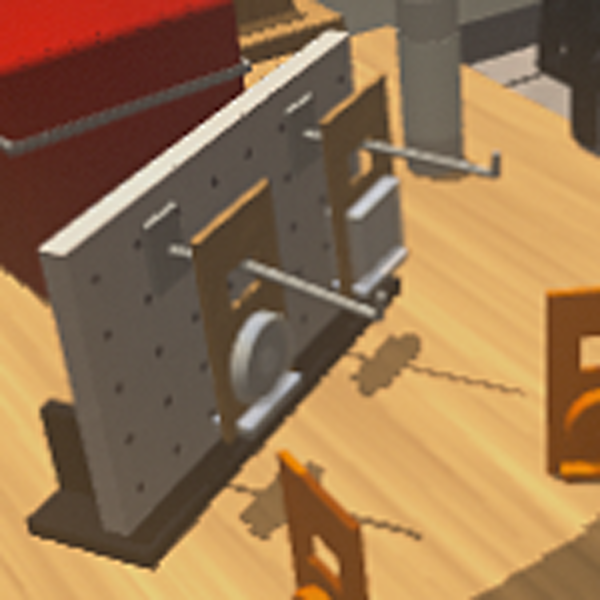

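View pics/c.png

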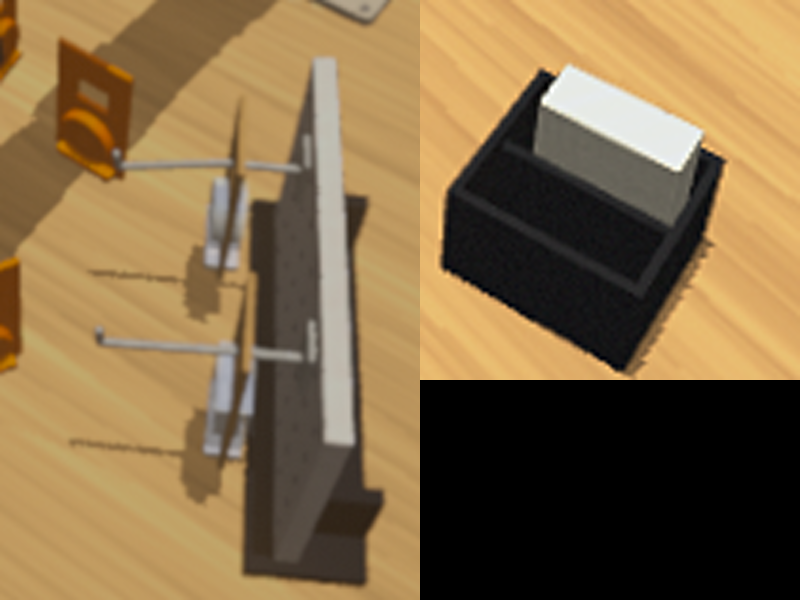

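```bash
cat > m.py <<'E'
from h import *
_,S=load('side0');_,C=load('scene0')
f=lambda x,y:(S,120+x/4,80+y/4); g=lambda x,y:(C,250+x/3,150+y/3)
np.set_printoptions(precision=4,suppress=True)
for n,a,b in [('A top near wheel',(62,253),(313,60)),('B top other',(350,38),(328,440)),
 ('wheel tip top',(383,283),(115,150)),('wheel nose end',(378,312),(119,164)),('latch tip top',(495,155),(99,330)),('latch nose end',(494,170),(101,343)),
 ('wheel peg base',(172,248),(300,168)),('wheelpeg@card',(245,262),(238,164)),('latchpeg@card',(367,146),(238,350)),
 ('card topL/R',(268,182),(250,274)),]:
  print(n,*tri(f(*a),g(*b)))
for p in [(27,190),(220,295),(303,160),(123,70)]:
  print('caddy rim',plane(S,280+p[0]/3.8,250+p[1]/3.8,.06))
E
python3 m.py
```

```text
A top near wheel [0.3674 0.1468 0.2021] [np.float64(0.0010402769552449525), np.float64(0.0010402769552450893)]
B top other [0.6402 0.3055 0.2   ] [np.float64(0.004191305899279461), np.float64(0.004191305899279504)]
wheel tip top [0.5085 0.0625 0.1695] [np.float64(0.001834246861555981), np.float64(0.001834246861555971)]
wheel nose end [0.5052 0.0649 0.1512] [np.float64(0.001955275859733712), np.float64(0.001955275859733824)]
latch tip top [0.6437 0.1431 0.1723] [np.float64(0.001984929830663394), np.float64(0.001984929830663272)]
latch nose end [0.6449 0.1463 0.1604] [np.float64(0.001966984983773734), np.float64(0.0019669849837738495)]
wheel peg base [0.4389 0.1796 0.1654] [np.float64(0.003514251985499725), np.float64(0.0035142519854996952)]
wheelpeg@card [0.4637 0.1402 0.1649] [np.float64(0.004201932498591172), np.float64(0.0042019324985912545)]
latchpeg@card [0.5979 0.2222 0.1636] [np.float64(0.003742286865441728), np.float64(0.003742286865441804)]
card topL/R [0.5289 0.2037 0.1637] [np.float64(0.008928270589027766), np.float64(0.008928270589027823)]
caddy rim [ 0.4306 -0.2639  0.06  ]
caddy rim [ 0.458  -0.3539  0.06  ]
caddy rim [ 0.5392 -0.3305  0.06  ]
caddy rim [ 0.5133 -0.2408  0.06  ]
```

Candidates: three orange look-alikes (side px ~(200,215), (230,265), (265,170)), brown pack with square blister (side px ~(212,138)), brown pack with round blister (side px ~(185,167)). The last fits: brown card, round blister, on a peg, as the enlarged crop confirms. Its nose slopes down about 0.17 rad. The caddy is at side px ~(330,300), with the carton in its far half, so the near pocket is the empty one.

```bash
python3 -m inch '[{"dz":-1,"claw":-0.06},{"dz":-1,"dy":-0.5,"claw":-0.06},{"dy":-1,"dx":0.8,"rz":0.935,"claw":-0.06},{"dy":-0.2,"dx":0.9,"rz":0.935,"claw":-0.06},{"rz":0.935,"claw":-0.06},{"rz":0.935,"claw":-0.06},{"rz":0.935,"claw":-0.06},{"rz":0.935,"claw":-0.06},{"rz":0.935,"claw":-0.06},{"rz":0.935,"claw":-0.06},{},{}]'
python3 - <<'E'
from h import *
np.set_printoptions(precision=4,suppress=True)
s=bot.state();print(s['ee_pos'],s['eef_rot'],s['opening'],s['joint_positions'])
from scipy.spatial.transform import Rotation as R
M=R.from_euler('xyz',s['eef_rot']).as_matrix()
print(M.T@(np.array([.4599,.1427,.26])-s['ee_pos'])/.03)
E
```

```text
[0.6495 0.     0.2306] [-3.1402  0.      1.5708] 1.00171597689169 [-0.0658  0.6291  0.0385  1.5181 -0.027   0.9963 -0.02  ]
[ 4.7553 -6.3227 -0.971 ]$[0]: bad value
```

```bash
python3 -m inch '[{"dx":0,"dy":0,"dz":-1,"rx":0,"ry":0,"rz":0,"claw":-0.06}]'; python3 -m inch --help | head -30
```

```text
clock: 0.28
ee_pos: [0.648, 0.0001, 0.2587]
eef_rot: [-3.135, 0.0, 1.571]
ft_force: [-0.3, -0.2, 0.0]
opening: 0.814
grasp_force: 0.0invalid input: not JSON, or not a number
```

```bash
python3 -m inch '[{"dx":0.8,"dy":-1,"dz":-0.7,"rx":0,"ry":0,"rz":0,"claw":-0.06},{"dx":0.8,"dy":-1,"dz":0,"rx":0,"ry":0,"rz":0,"claw":-0.06},{"dx":0.8,"dy":-1,"dz":0,"rx":0,"ry":0,"rz":0,"claw":-0.06},{"dx":0.8,"dy":-1,"dz":0,"rx":0,"ry":0,"rz":0,"claw":-0.06},{"dx":0.8,"dy":-1,"dz":0,"rx":0,"ry":0,"rz":0.9,"claw":-0.06},{"dx":0.6,"dy":-1,"dz":0,"rx":0,"ry":0,"rz":0.9,"claw":-0.06},{"dx":0,"dy":0,"dz":0,"rx":0,"ry":0,"rz":1,"claw":-0.06},{"dx":0,"dy":0,"dz":0,"rx":0,"ry":0,"rz":1,"claw":-0.06},{"dx":0,"dy":0,"dz":0,"rx":0,"ry":0,"rz":1,"claw":-0.06},{"dx":0,"dy":0,"dz":0,"rx":0,"ry":0,"rz":1,"claw":-0.06},{"dx":0,"dy":0,"dz":0,"rx":0,"ry":0,"rz":0.83,"claw":-0.06},{"dx":0,"dy":0,"dz":0,"rx":0,"ry":0,"rz":0.83,"claw":-0.06}]'
cat > go.py <<'E'
import sys
from h import *
np.set_printoptions(precision=4,suppress=True)
from scipy.spatial.transform import Rotation as R
s=bot.state();M=R.from_euler('xyz',s['eef_rot']).as_matrix()
print('clock',s['clock'],'pos',s['ee_pos'],'rot',s['eef_rot'],'op',s['opening'],'f',s['ft_force'],'t',s['torque'])
print('tool y',M[:,1],'tool z',M[:,2]); print('j',s['joint_positions'])
if len(sys.argv)>1: print('units',M.T@(np.array(eval(sys.argv[1]))-s['ee_pos'])/.03)
E
python3 go.py '[.4599,.1427,.26]'; python3 -c "
from h import *
grab('wrist','w1');i=cv2.imread('pics/w1.png');cv2.imwrite('pics/w1b.png',cv2.resize(i,(768,576)))"
```

```text
clock: 1.78
ee_pos: [0.4723, 0.1416, 0.2821]
eef_rot: [-3.141, 0.0, 0.525]
ft_force: [-0.5, -0.9, -0.2]
opening: 0.529
grasp_force: 0.0
clock 1.775 pos [0.4723 0.1416 0.2821] rot [-3.1415  0.0005  0.5254] op 0.5294081109579906 f [-0.5244 -0.8629 -0.1772] t [ 0.0452  0.0044 -0.0262]
tool y [ 0.5016 -0.8651 -0.0001] tool z [-0.0005 -0.0001 -1.    ]
j [-0.5458  0.3515  0.2691  1.8819 -0.115   0.9236 -1.2682]
units [-0.3378 -0.238   0.7384]
```

View pics/w1b.png

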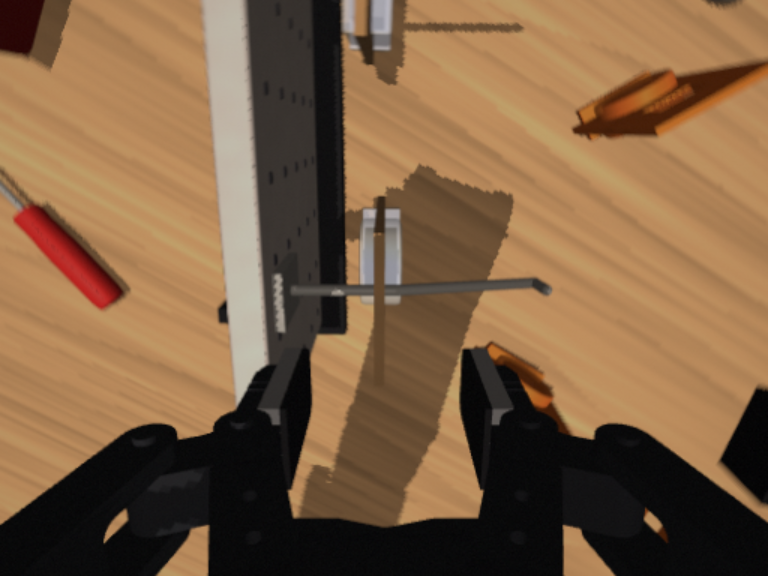

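The picture shows the brown card edge-on from (380,200) to (378,385), with the wire crossing at v≈290, the nose end at (533,283) and the fingers standing either side of the card.

```bash
python3 - <<'E'
from h import *
np.set_printoptions(precision=4,suppress=True)
_,c=load('w1')
q=lambda u,v,z:plane(c,u/1.5,v/1.5,z)
a,b=q(378,387,.2),q(380,198,.2);print('card ends',a,b,np.linalg.norm(a-b),'mid',(a+b)/2)
w=[q(295,290,.165),q(345,291,.165)];print('wire',w)
d=np.array([.503,-.864,0])
for z in(.148,.151,.154,.158): p=q(533,283,z);print(z,p,(p-w[0])@d)
print('tip',q(545,290,.169))
im=cv2.imread('pics/w1.png')
E
python3 go.py '[.4599,.1427,.26]'|grep clock
```

```text
card ends [0.4288 0.1203 0.2   ] [0.5086 0.1651 0.2   ] 0.09149984778037068 mid [0.4687 0.1427 0.2   ]
wire [array([0.4397, 0.1778, 0.165 ]), array([0.4525, 0.1546, 0.165 ])]
0.148 [0.5044 0.0638 0.148 ] 0.13107133995753895
0.151 [0.5047 0.065  0.151 ] 0.13016647178605553
0.154 [0.505  0.0662 0.154 ] 0.1292616036145721
0.158 [0.5055 0.0679 0.158 ] 0.1280551127192608
tip [0.5067 0.0648 0.169 ]
clock 1.825 pos [0.4723 0.1416 0.2821] rot [-3.1415  0.0004  0.5221] op 0.5293899878030953 f [ 0.4468  0.1221 -0.4846] t [-0.0136 -0.0205  0.036 ]
```

```bash
python3 go.py '[.462,.1395,.176]'
```

```text
clock 1.825 pos [0.4723 0.1416 0.2821] rot [-3.1415  0.0004  0.5221] op 0.5293899878030953 f [ 0.4468  0.1221 -0.4846] t [-0.0136 -0.0205  0.036 ]
tool y [ 0.4987 -0.8668 -0.0001] tool z [-0.0004 -0.0002 -1.    ]
j [-0.5466  0.3516  0.2701  1.8818 -0.1154  0.9236 -1.2712]
units [-0.3317 -0.1096  3.538 ]
```

```bash
python3 -m inch '[{"dx":-0.33,"dy":-0.11,"dz":0.5,"rx":0,"ry":0,"rz":0,"claw":-0.06},{"dx":0,"dy":0,"dz":0.8,"rx":0,"ry":0,"rz":0,"claw":-0.06},{"dx":0,"dy":0,"dz":0.8,"rx":0,"ry":0,"rz":0,"claw":-0.06},{"dx":0,"dy":0,"dz":0.8,"rx":0,"ry":0,"rz":0,"claw":-0.06},{"dx":0,"dy":0,"dz":0.5,"rx":0,"ry":0,"rz":0,"claw":-0.06},{"dx":0,"dy":0,"dz":0,"rx":0,"ry":0,"rz":0,"claw":-0.06},{"dx":0,"dy":0,"dz":0,"rx":0,"ry":0,"rz":0,"claw":-0.06}]'
python3 go.py '[.462,.1395,.176]'; python3 -c "
from h import *
grab('wrist','w2');i=cv2.imread('pics/w2.png');cv2.imwrite('pics/w2b.png',cv2.resize(i,(768,576)))"
```

```text
clock: 2.7
ee_pos: [0.4627, 0.1396, 0.1808]
eef_rot: [3.141, -0.001, 0.53]
ft_force: [0.4, -0.6, 1.0]
opening: 0.527
grasp_force: 0.0
clock 2.7 pos [0.4627 0.1396 0.1808] rot [ 3.1415 -0.0008  0.5298] op 0.5273901108243222 f [ 0.3753 -0.587   0.9705] t [0.0603 0.0436 0.0191]
tool y [ 0.5053 -0.8629  0.0001] tool z [ 0.0007  0.0003 -1.    ]
j [-0.5113  0.4766  0.2269  2.0316 -0.1714  0.6502 -1.2131]
units [-0.0213 -0.0088  0.16  ]
```

View pics/w2b.png

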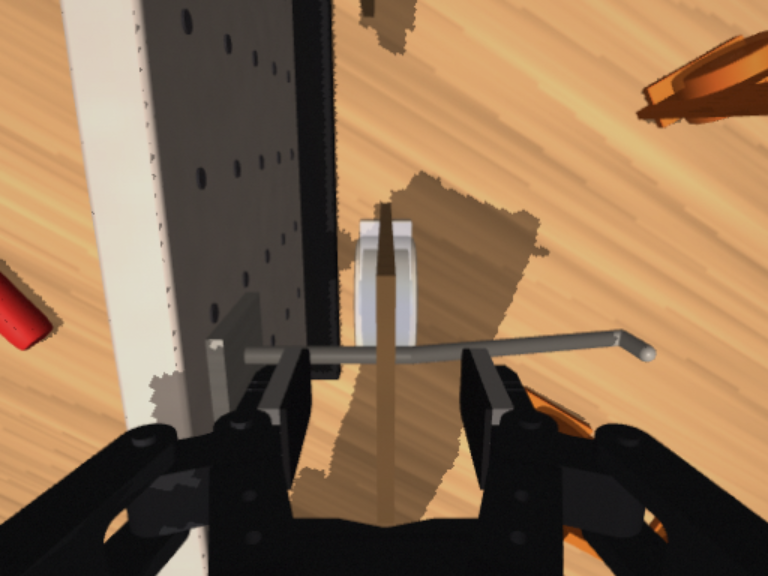

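The card stands at u≈386, midway between the fingers (310 to 462). The level wire lies at v≈355 and its nose runs to (615,339), so it bends down.

```bash
python3 -m inch '[{"dx":0,"dy":0,"dz":0.16,"rx":0,"ry":0,"rz":0,"claw":-0.06},{"dx":0,"dy":0,"dz":0,"rx":0,"ry":0,"rz":0,"claw":0.3},{"dx":0,"dy":0,"dz":0,"rx":0,"ry":0,"rz":0,"claw":0.7},{"dx":0,"dy":0,"dz":0,"rx":0,"ry":0,"rz":0,"claw":1},{"dx":0,"dy":0,"dz":0,"rx":0,"ry":0,"rz":0,"claw":1},{"dx":0,"dy":0,"dz":0,"rx":0,"ry":0,"rz":0,"claw":1},{"dx":0,"dy":0,"dz":0,"rx":0,"ry":0,"rz":0,"claw":1},{"dx":0,"dy":0,"dz":0,"rx":0,"ry":0,"rz":0,"claw":1}]'
python3 go.py; python3 - <<'E'
from h import *
np.set_printoptions(precision=4,suppress=True)
_,c=load('w2'); q=lambda u,v,z:plane(c,u/1.5,v/1.5,z)
a,b=q(250,355,.165),q(380,355,.165);d=(b-a)/np.linalg.norm(b-a);print(a,b,d,np.degrees(np.arctan2(d[1],d[0])))
d=np.array([.503,-.864,0]);n=np.array([.864,.503,0])
for u,v in[(540,345),(612,340),(620,338),(648,353)]:
  o,w=ray(c,u/1.5,v/1.5); m=(a+b)/2; p=o+w*((m-o)@n)/(w@n); print(u,v,p,'s from panel',(p-[.4347,.1859,0])@d)
E
```

```text
clock: 3.75
ee_pos: [0.4624, 0.1395, 0.1756]
eef_rot: [3.141, -0.0, 0.529]
ft_force: [-0.1, -1.3, 3.4]
opening: 0.043
grasp_force: 60.4
clock 3.75 pos [0.4624 0.1395 0.1756] rot [ 3.1415 -0.0003  0.529 ] op 0.04268796776936831 f [-0.109  -1.3255  3.4159] t [-0.1846  0.0017 -0.007 ]
tool y [ 0.5047 -0.8633  0.0001] tool z [ 0.0003  0.0001 -1.    ]
j [-0.5088  0.4847  0.2239  2.0369 -0.1747  0.6373 -1.2107]
[0.4394 0.1783 0.165 ] [0.4615 0.1407 0.165 ] [ 0.5062 -0.8624  0.    ] -59.58879471501879
540 345 [0.4897 0.0921 0.1564] s from panel 0.10874894324556827
612 340 [0.5035 0.0683 0.152 ] s from panel 0.13620977617107774
620 338 [0.5054 0.0651 0.1501] s from panel 0.1399443416075492
648 353 [0.5074 0.0617 0.1632] s from panel 0.14384835598701534
```

```bash
python3 -m inch '[{"dx":0,"dy":0,"dz":-0.1,"rx":0,"ry":0,"rz":0,"claw":1},{"dx":0,"dy":0,"dz":-0.12,"rx":0,"ry":0,"rz":0,"claw":1},{"dx":0,"dy":0,"dz":-0.12,"rx":0,"ry":0,"rz":0,"claw":1},{"dx":0,"dy":0,"dz":0,"rx":0,"ry":0,"rz":0,"claw":1},{"dx":0,"dy":0,"dz":0,"rx":0,"ry":0,"rz":0,"claw":1}]'
python3 go.py
```

```text
clock: 4.38
ee_pos: [0.4622, 0.1395, 0.1857]
eef_rot: [-3.142, 0.0, 0.529]
ft_force: [0.3, -0.6, -1.5]
opening: 0.045
grasp_force: 60.0
clock 4.375 pos [0.4622 0.1395 0.1857] rot [-3.1415  0.      0.5292] op 0.04479532993643917 f [ 0.2898 -0.5652 -1.5142] t [-0.0023 -0.043  -0.0678]
tool y [ 0.5049 -0.8632 -0.0001] tool z [-0.0001  0.0001 -1.    ]
j [-0.5141  0.4687  0.2301  2.027  -0.1682  0.6635 -1.2167]
```

```bash
python3 -m inch '[{"dx":0,"dy":0.15,"dz":0,"rx":0,"ry":0,"rz":0,"claw":1},{"dx":0,"dy":0.2,"dz":0,"rx":0,"ry":0,"rz":0,"claw":1},{"dx":0,"dy":0.2,"dz":0,"rx":0.25,"ry":0,"rz":0,"claw":1},{"dx":0,"dy":0.2,"dz":0.02,"rx":0.25,"ry":0,"rz":0,"claw":1},{"dx":0,"dy":0.2,"dz":0.02,"rx":0.25,"ry":0,"rz":0,"claw":1},{"dx":0,"dy":0.2,"dz":0,"rx":0.25,"ry":0,"rz":0,"claw":1},{"dx":0,"dy":0,"dz":0,"rx":0.25,"ry":0,"rz":0,"claw":1},{"dx":0,"dy":0,"dz":0,"rx":0,"ry":0,"rz":0,"claw":1},{"dx":0,"dy":0,"dz":0,"rx":0,"ry":0,"rz":0,"claw":1}]'
cat > st.py <<'E'
from h import *
from scipy.spatial.transform import Rotation as R
np.set_printoptions(precision=4,suppress=True)
s=bot.state();M=R.from_euler('xyz',s['eef_rot']).as_matrix();P=np.array(s['ee_pos'])
d=np.array([.503,-.864,0]);n=np.array([.864,.503,0]);P0=np.array([.4347,.1859,0]);th=.175
al=np.arcsin(-M[2,1]); H=P+.0196*M[:,2]; sH=(H-P0)@d; ax=.165-max(0,sH-.06)*np.tan(th)
print('t',s['clock'],'tilt',al,'H s,lat,z',sH,(H-P0)@n,H[2],'e(mm)',(H[2]-ax)*np.cos(th)*1e3,'f',s['ft_force'],'tau',s['torque'],'op',s['opening'])
E
python3 st.py
```

```text
clock: 5.5
ee_pos: [0.4794, 0.1102, 0.1832]
eef_rot: [-2.967, 0.0, 0.53]
ft_force: [0.0, 0.6, -1.7]
opening: 0.044
grasp_force: 60.0
t 5.5 tilt 0.17465066713956065 H s,lat,z 0.08452873842603068 0.0005332803222041581 0.16394296636775005 e(mm) 3.229763894685064 f [ 0.0029  0.6321 -1.7342] tau [-0.2231 -0.1374 -0.033 ] op 0.043836104999139015
```

```bash
python3 -m inch '[{"dx":0,"dy":0.2,"dz":0,"rx":0,"ry":0,"rz":0,"claw":1},{"dx":0,"dy":0.2,"dz":0,"rx":0,"ry":0,"rz":0,"claw":1},{"dx":0,"dy":0.2,"dz":0,"rx":0,"ry":0,"rz":0,"claw":1},{"dx":0,"dy":0.2,"dz":0,"rx":0,"ry":0,"rz":0,"claw":1},{"dx":0,"dy":0.2,"dz":0,"rx":0,"ry":0,"rz":0,"claw":1},{"dx":0,"dy":0.1,"dz":0,"rx":0,"ry":0,"rz":0,"claw":1},{"dx":0,"dy":0,"dz":0,"rx":0,"ry":0,"rz":0,"claw":1},{"dx":0,"dy":0,"dz":0,"rx":0,"ry":0,"rz":0,"claw":1}]' >/dev/null; python3 st.py
python3 -m inch '[{"dx":0,"dy":0,"dz":-0.1,"rx":0,"ry":0,"rz":0,"claw":1},{"dx":0,"dy":0,"dz":0,"rx":0,"ry":0,"rz":0,"claw":1},{"dx":0,"dy":0,"dz":0,"rx":0,"ry":0,"rz":0,"claw":1}]'>/dev/null; python3 st.py
python3 -m inch '[{"dx":0,"dy":0,"dz":-0.03,"rx":0,"ry":0,"rz":0,"claw":1},{"dx":0,"dy":0,"dz":0,"rx":0,"ry":0,"rz":0,"claw":1},{"dx":0,"dy":0,"dz":0,"rx":0,"ry":0,"rz":0,"claw":1}]'>/dev/null; python3 st.py
```

```text
t 6.5 tilt 0.17485685438213147 H s,lat,z 0.11713861689524568 0.0006323817710161133 0.15824661620552558 e(mm) 3.298061922475735 f [-0.7256  0.7996 -1.6616] tau [-0.2559 -0.1576 -0.0167] op 0.04586718460738554
t 6.875 tilt 0.17451293762289147 H s,lat,z 0.11791202737368991 0.0006792256077396788 0.16127411885062154 e(mm) 6.413981181703912 f [ 1.4014  0.463  -1.1656] tau [-0.1611 -0.1459 -0.0018] op 0.04383187854506236
t 7.25 tilt 0.1745313546607994 H s,lat,z 0.1181235822844988 0.000643183090789967 0.16208233463436336 e(mm) 7.246686144636046 f [-0.8929  0.4048 -1.8251] tau [-0.1808 -0.1346  0.007 ] op 0.044322441387260825
```

Keep feeling upward in sub-millimetre steps.

```bash
python3 -m inch '[{"dx":0,"dy":0,"dz":-0.025,"rx":0,"ry":0,"rz":0,"claw":1},{"dx":0,"dy":0,"dz":0,"rx":0,"ry":0,"rz":0,"claw":1},{"dx":0,"dy":0,"dz":0,"rx":0,"ry":0,"rz":0,"claw":1}]'>/dev/null; python3 st.py
python3 -m inch '[{"dx":0,"dy":0,"dz":-0.025,"rx":0,"ry":0,"rz":0,"claw":1},{"dx":0,"dy":0,"dz":0,"rx":0,"ry":0,"rz":0,"claw":1},{"dx":0,"dy":0,"dz":0,"rx":0,"ry":0,"rz":0,"claw":1}]'>/dev/null; python3 st.py
python3 -m inch '[{"dx":0,"dy":0,"dz":-0.025,"rx":0,"ry":0,"rz":0,"claw":1},{"dx":0,"dy":0,"dz":0,"rx":0,"ry":0,"rz":0,"claw":1},{"dx":0,"dy":0,"dz":0,"rx":0,"ry":0,"rz":0,"claw":1}]'>/dev/null; python3 st.py
```

```text
t 7.625 tilt 0.1745491095967581 H s,lat,z 0.11823279165233148 0.0006534432565140786 0.1628307573731277 e(mm) 8.002692117458302 f [ 0.5066 -0.1285 -1.6149] tau [-0.2631 -0.1316 -0.0297] op 0.04403851299722482
t 8.0 tilt 0.17455113618100793 H s,lat,z 0.11837429374366515 0.0006394323500946587 0.1635627254704547 e(mm) 8.748117194115654 f [ 0.2085 -0.7336 -1.9558] tau [-0.2457 -0.1391 -0.0413] op 0.0501752809381376
t 8.375 tilt 0.17468087119955641 H s,lat,z 0.1184386624849805 0.0005167182469737699 0.1640939796137795 e(mm) 9.282464369620476 f [ 0.9531  0.398  -3.7074] tau [-0.3097 -0.2846 -0.0295] op 0.04717606412841193
```

```bash
python3 -m inch '[{"dx":0,"dy":0,"dz":0.07,"rx":0,"ry":0,"rz":0,"claw":1},{"dx":0,"dy":0,"dz":0,"rx":0,"ry":0,"rz":0,"claw":1},{"dx":0,"dy":0.1,"dz":0,"rx":0,"ry":0,"rz":0,"claw":1},{"dx":0,"dy":0.1,"dz":0,"rx":0,"ry":0,"rz":0,"claw":1},{"dx":0,"dy":0.1,"dz":0,"rx":0,"ry":0,"rz":0,"claw":1},{"dx":0,"dy":0,"dz":0,"rx":0,"ry":0,"rz":0,"claw":1},{"dx":0,"dy":0,"dz":0,"rx":0,"ry":0,"rz":0,"claw":1}]'>/dev/null; python3 st.py
python3 -m inch '[{"dx":0,"dy":0.07,"dz":0,"rx":0,"ry":0,"rz":0,"claw":1},{"dx":0,"dy":0,"dz":0,"rx":0,"ry":0,"rz":0,"claw":1},{"dx":0,"dy":0,"dz":0,"rx":0,"ry":0,"rz":0,"claw":1}]'>/dev/null; python3 st.py
python3 -m inch '[{"dx":0,"dy":0.07,"dz":0,"rx":0,"ry":0,"rz":0,"claw":1},{"dx":0,"dy":0,"dz":0,"rx":0,"ry":0,"rz":0,"claw":1},{"dx":0,"dy":0,"dz":0,"rx":0,"ry":0,"rz":0,"claw":1}]'>/dev/null; python3 st.py
python3 -c "
from h import *
grab('side','s3');i=cv2.imread('pics/s3.png');cv2.imwrite('pics/s3b.png',cv2.resize(i[80:205,140:265],(600,600),interpolation=2))"
```

```text
t 9.25 tilt 0.17471448696698635 H s,lat,z 0.1269500629738707 0.0006183021581909654 0.16064229213701742 e(mm) 7.365400194680936 f [-0.1858 -0.225  -2.0488] tau [-0.2298 -0.1337 -0.0292] op 0.04565258108220234
t 9.625 tilt 0.17461111906250662 H s,lat,z 0.1290416571438489 0.0006375958175828646 0.16029302163388803 e(mm) 7.385627826529266 f [ 1.5222  0.4062 -1.572 ] tau [-0.2178 -0.1269 -0.0283] op 0.04609334095099548
t 10.0 tilt 0.17464605941782288 H s,lat,z 0.13112023541642853 0.0006210859045431632 0.1599100283233459 e(mm) 7.370381541296725 f [-0.1265 -0.1111 -2.2761] tau [-0.176  -0.1092  0.027 ] op 0.04266502959376967
```

View pics/s3b.png

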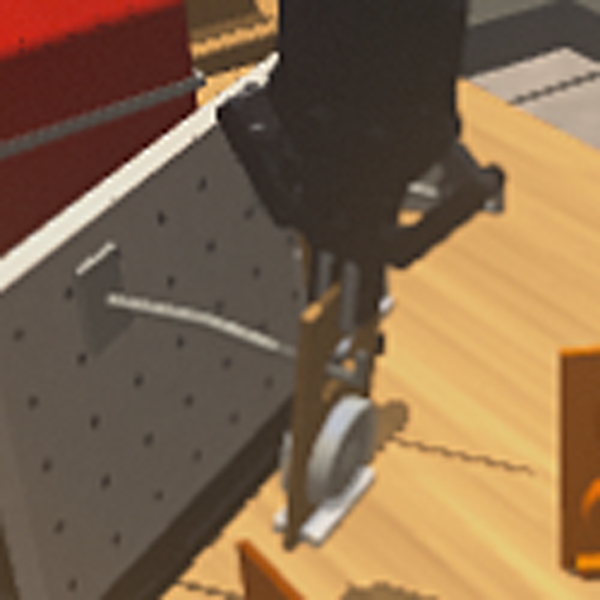

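The card is near the end of the nose, with the tip visible in the hole at about (360,365). There is no side force, so I continue in 2 mm steps.

```bash
for k in 1; do python3 -m inch '[{"dx":0,"dy":0.07,"dz":0,"rx":0,"ry":0,"rz":0,"claw":1},{"dx":0,"dy":0,"dz":0,"rx":0,"ry":0,"rz":0,"claw":1},{"dx":0,"dy":0,"dz":0,"rx":0,"ry":0,"rz":0,"claw":1}]'>/dev/null; python3 st.py;done
python3 -m inch '[{"dx":0,"dy":0.07,"dz":0,"rx":0,"ry":0,"rz":0,"claw":1},{"dx":0,"dy":0,"dz":0,"rx":0,"ry":0,"rz":0,"claw":1},{"dx":0,"dy":0,"dz":0,"rx":0,"ry":0,"rz":0,"claw":1}]'>/dev/null; python3 st.py
python3 -m inch '[{"dx":0,"dy":0.07,"dz":0,"rx":0,"ry":0,"rz":0,"claw":1},{"dx":0,"dy":0,"dz":0,"rx":0,"ry":0,"rz":0,"claw":1},{"dx":0,"dy":0,"dz":0,"rx":0,"ry":0,"rz":0,"claw":1}]'>/dev/null; python3 st.py
```

```text
t 10.425 tilt 0.17461064774356572 H s,lat,z 0.13320747906682748 0.0006579273803831782 0.15954439257025577 e(mm) 7.3737364163314165 f [ 0.8823 -0.4214 -1.2838] tau [-0.2027 -0.1276 -0.0143] op 0.04321550013344172
t 10.8 tilt 0.1746476039334046 H s,lat,z 0.13525664994315953 0.0006519686822451529 0.15918781035251905 e(mm) 7.37937776811369 f [-0.4199  0.4803 -1.5354] tau [-0.2022 -0.1599 -0.0036] op 0.044040371260033524
t 11.175 tilt 0.1746277036214886 H s,lat,z 0.13734130466908667 0.0006466910013929423 0.1588193344822816 e(mm) 7.379485151601648 f [ 0.5423 -0.3288 -0.9039] tau [-0.2494 -0.1202 -0.0301] op 0.047648902451432086
```

```bash
python3 -m inch '[{"dx":0,"dy":0.07,"dz":0,"rx":0,"ry":0,"rz":0,"claw":1},{"dx":0,"dy":0.07,"dz":0,"rx":0,"ry":0,"rz":0,"claw":1},{"dx":0,"dy":0,"dz":0,"rx":0,"ry":0,"rz":0,"claw":1}]'>/dev/null; python3 st.py
python3 -m inch '[{"dx":0,"dy":0.08,"dz":0,"rx":0,"ry":0,"rz":0,"claw":1},{"dx":0,"dy":0.08,"dz":0,"rx":0,"ry":0,"rz":0,"claw":1},{"dx":0,"dy":0,"dz":0,"rx":0,"ry":0,"rz":0,"claw":1}]'>/dev/null; python3 st.py
python3 -m inch '[{"dx":0,"dy":0.1,"dz":0,"rx":0,"ry":0,"rz":0,"claw":1},{"dx":0,"dy":0.1,"dz":0,"rx":0,"ry":0,"rz":0,"claw":1},{"dx":0,"dy":0.1,"dz":0,"rx":0,"ry":0,"rz":0,"claw":1},{"dx":0,"dy":0,"dz":0,"rx":0,"ry":0,"rz":0,"claw":1}]'>/dev/null; python3 st.py
```

```text
t 11.55 tilt 0.17440219982585156 H s,lat,z 0.14179079256697186 0.0006209705135488193 0.1580411327414151 e(mm) 7.387861295894417 f [-0.8313 -0.3552 -1.6422] tau [-0.1403 -0.1008  0.0584] op 0.04478100519382577
t 11.925 tilt 0.17436810174953807 H s,lat,z 0.1465438103178334 0.0006319845499744479 0.15721667869470154 e(mm) 7.403538584539806 f [ 0.181   1.266  -1.3037] tau [-0.2281 -0.1399  0.0355] op 0.041601155439517735
t 12.425 tilt 0.17435589094347667 H s,lat,z 0.15550099005046825 0.0006239793814616843 0.15562591281717159 e(mm) 7.396587089091838 f [-0.2488 -0.3622 -1.269 ] tau [-0.2635 -0.1747  0.0167] op 0.03821649896430061
```

```bash
python3 - <<'E'
from h import *
np.set_printoptions(precision=4,suppress=True)
_,S=load('side0');im=cv2.imread('pics/side0.png')
h=cv2.cvtColor(im,cv2.COLOR_BGR2HSV); m=cv2.inRange(h,(8,200,110),(16,255,255))
m=cv2.morphologyEx(m,cv2.MORPH_CLOSE,np.ones((5,5)))
n,l,st,c=cv2.connectedComponentsWithStats(m)
d=np.array([.503,-.864,0]);nn=np.array([.864,.503,0]);P0=np.array([.4347,.1859,0])
for i in range(1,n):
  if st[i,4]<150: continue
  v,u=np.where(l==i); r=cv2.minAreaRect(np.c_[u,v].astype(np.float32))
  k=[int(np.argmin(v)),int(np.argmin(u)),int(np.argmax(u))]
  tops=[(u[j],v[j]) for j in k]; 
  print(st[i],[ (t,plane(S,*t,.133)[:2],(plane(S,*t,.133)-P0)@d,(plane(S,*t,.133)-P0)@nn) for t in [tops[0]]],'foot',plane(S,c[i][0],c[i][1],.06))
for p in[(280,455),(350,520)]:
  q=plane(S,120+p[0]/4,80+p[1]/4,.133);print(q,'s',(q-P0)@d,'lat',(q-P0)@nn)
E
```

```text
[257 157  30  43 765] [((np.int64(285), np.int64(157)), array([ 0.6487, -0.0089]), np.float64(0.2759454810905564), np.float64(0.08692529044884009))] foot [0.6296 0.007  0.06  ]
[ 194  219   50   93 1966] [((np.int64(197), np.int64(219)), array([ 0.3816, -0.0673]), np.float64(0.19207090793701645), np.float64(-0.17327871309939458))] foot [ 0.3829 -0.1334  0.06  ]
[0.4098 0.0068 0.133 ] s 0.1422587950681846 lat -0.11159989186291819
[ 0.4104 -0.0576  0.133 ] s 0.19819462293209594 lat -0.14349374101183138
```

```bash
python3 -m inch '[{"dx":0,"dy":0.25,"dz":0,"rx":0,"ry":0,"rz":0,"claw":1},{"dx":0,"dy":0.25,"dz":0,"rx":0,"ry":0,"rz":0,"claw":1},{"dx":0,"dy":0.25,"dz":0,"rx":0,"ry":0,"rz":0,"claw":1},{"dx":0,"dy":0.25,"dz":0,"rx":0,"ry":0,"rz":0,"claw":1},{"dx":0,"dy":0.2,"dz":-0.3,"rx":0,"ry":0,"rz":0,"claw":1},{"dx":0,"dy":0,"dz":-0.6,"rx":0,"ry":0,"rz":0,"claw":1},{"dx":0,"dy":0,"dz":-0.8,"rx":0,"ry":0,"rz":0,"claw":1},{"dx":0,"dy":0,"dz":-0.8,"rx":-0.25,"ry":0,"rz":0,"claw":1},{"dx":0,"dy":0,"dz":-0.8,"rx":-0.5,"ry":0,"rz":0,"claw":1},{"dx":0,"dy":0,"dz":-0.6,"rx":-0.5,"ry":0,"rz":0,"claw":1},{"dx":0,"dy":0,"dz":0,"rx":0,"ry":0,"rz":0,"claw":1},{"dx":0,"dy":0,"dz":0,"rx":0,"ry":0,"rz":0,"claw":1}]'; python3 go.py
python3 - <<'E'
from h import *
im1,c=grab('scene','c4');im2,_=grab('side','s4')
o=np.hstack([cv2.resize(im1,(400,300)),cv2.resize(im2,(400,300))]);p=np.hstack([cv2.resize(im2[250:350,280:413],(400,300),interpolation=2),cv2.resize(im2[50:200,150:350],(400,300))])
cv2.imwrite('pics/d.png',np.vstack([o,p])[:,:,::-1])
E
```

```text
clock: 13.92
ee_pos: [0.5414, 0.0035, 0.2841]
eef_rot: [-3.141, 0.001, 0.529]
ft_force: [-0.1, 0.1, -1.7]
opening: 0.043
grasp_force: 60.0
clock 13.925 pos [0.5414 0.0035 0.2841] rot [-3.1408  0.0006  0.5293] op 0.042732595340299474 f [-0.134   0.0982 -1.7445] t [-0.0108 -0.0114  0.0489]
tool y [ 0.505  -0.8631 -0.0008] tool z [-0.0009  0.0004 -1.    ]
j [-0.2146  0.4207  0.227   1.757  -0.1116  0.9773 -0.9856]
```

View pics/d.png

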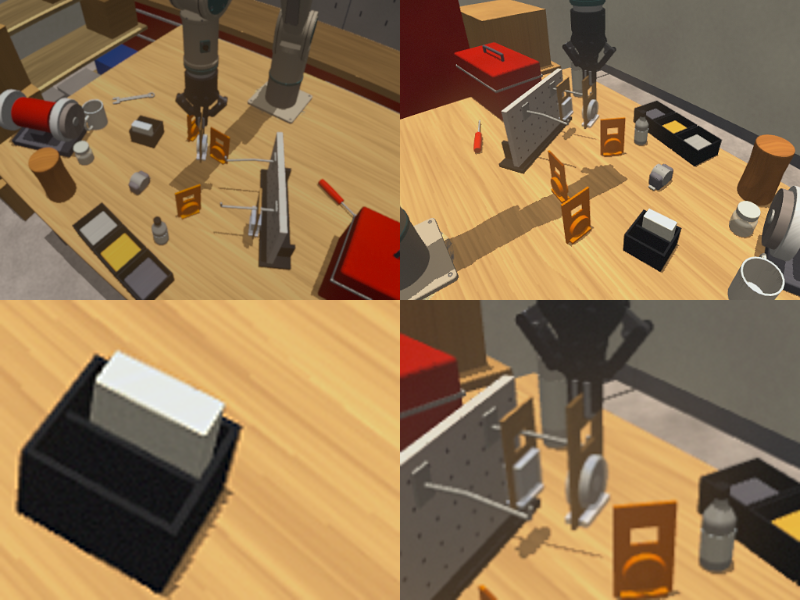

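The pack is off the peg, the peg is undisturbed and the latch pack still hangs. Moving over the caddy next.

```bash
python3 -m inch '[{"dx":-0.7,"dy":0.7,"dz":-0.2,"rx":0,"ry":0,"rz":0,"claw":1},{"dx":-0.9,"dy":0.95,"dz":-0.2,"rx":0,"ry":0,"rz":0,"claw":1},{"dx":-0.95,"dy":0.98,"dz":0,"rx":0,"ry":0,"rz":0,"claw":1},{"dx":-0.95,"dy":0.98,"dz":0,"rx":0,"ry":0,"rz":0,"claw":1},{"dx":-0.95,"dy":0.98,"dz":0,"rx":0,"ry":0,"rz":0,"claw":1},{"dx":-0.95,"dy":0.98,"dz":0,"rx":0,"ry":0,"rz":0,"claw":1},{"dx":-0.95,"dy":0.98,"dz":0,"rx":0,"ry":0,"rz":0,"claw":1},{"dx":-0.95,"dy":0.99,"dz":0,"rx":0,"ry":0,"rz":0,"claw":1},{"dx":0,"dy":0,"dz":0,"rx":0,"ry":0,"rz":-0.95,"claw":1},{"dx":0,"dy":0,"dz":0,"rx":0,"ry":0,"rz":-0.95,"claw":1},{"dx":0,"dy":0,"dz":0,"rx":0,"ry":0,"rz":-0.95,"claw":1},{"dx":0,"dy":0,"dz":0,"rx":0,"ry":0,"rz":-0.95,"claw":1}]'
python3 -m inch '[{"dx":0,"dy":0,"dz":0,"rx":0,"ry":0,"rz":-0.95,"claw":1},{"dx":0,"dy":0,"dz":0,"rx":0,"ry":0,"rz":-0.95,"claw":1},{"dx":0,"dy":0,"dz":0,"rx":0,"ry":0,"rz":-0.95,"claw":1},{"dx":0,"dy":0,"dz":0,"rx":0,"ry":0,"rz":-0.95,"claw":1},{"dx":0,"dy":0,"dz":0,"rx":0,"ry":0,"rz":-0.95,"claw":1},{"dx":0,"dy":0,"dz":0,"rx":0,"ry":0,"rz":-0.95,"claw":1},{"dx":0,"dy":0,"dz":0,"rx":0,"ry":0,"rz":0,"claw":1},{"dx":0,"dy":0,"dz":0,"rx":0,"ry":0,"rz":0,"claw":1}]'
python3 go.py '[.4656,-.303,.3]'
python3 - <<'E'
from h import *
im1,_=grab('wrist','w5');im2,_=grab('side','s5')
p=np.hstack([cv2.resize(im1,(400,300)),cv2.resize(im2[170:350,250:430],(400,400))[:300]])
o=np.zeros((600,800,3),np.uint8);o[:384,:512]=im1;o[300:,500:]=cv2.resize(im2[170:350,250:430],(300,300),interpolation=2)
cv2.imwrite('pics/e.png',o[:,:,::-1])
E
```

```text
clock: 15.52
ee_pos: [0.4663, -0.3029, 0.2952]
eef_rot: [-3.139, -0.0, 1.063]
ft_force: [-0.1, -0.6, -1.5]
opening: 0.045
grasp_force: 60.0
clock: 16.52
ee_pos: [0.4666, -0.3027, 0.2958]
eef_rot: [-3.141, -0.001, 1.852]
ft_force: [0.9, 0.2, -1.9]
opening: 0.041
grasp_force: 60.0
clock 16.525 pos [ 0.4666 -0.3027  0.2958] rot [-3.1409 -0.0009  1.8524] op 0.041074432459445656 f [ 0.8835  0.17   -1.8743] t [ 0.0104 -0.0218  0.0035]
tool y [ 0.9606  0.2779 -0.0007] tool z [-0.0009  0.0007 -1.    ]
j [ 0.557   0.4247 -0.0467  1.6962  0.0223  1.0222  0.7845]
units [ 0.0008 -0.0336 -0.1405]
```

View pics/e.png

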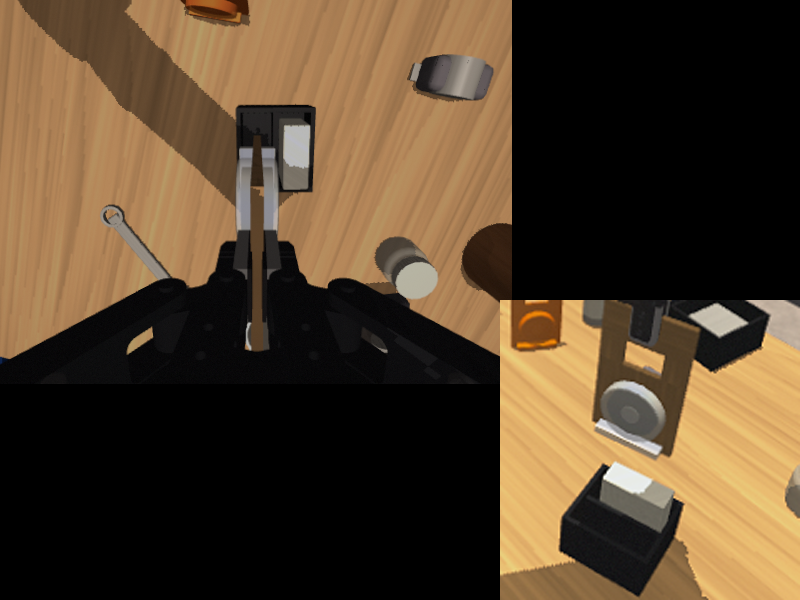

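The wrist picture shows the caddy rim corners at (237,107), (315,107) and (312,192), square to the picture, with the pack over the front pocket.

```bash
python3 - <<'E'
from h import *
np.set_printoptions(precision=4,suppress=True)
_,c=load('w5');im=cv2.imread('pics/w5.png');g=im.max(2)
for v in(112,118,180,186): print(v,np.where(g[v,225:330]<60)[0][[0,-1]]+225)
for u in(243,277,310): print(u,np.where(g[90:200,u]<60)[0][[0,-1]]+90)
a,b,e=[plane(c,*p,.06) for p in[(236.5,106),(315.5,106),(312.5,192)]]
print(a,b,e,np.linalg.norm(a-b),np.linalg.norm(b-e))
x=(b-a)/np.linalg.norm(b-a);y=(b-e)/np.linalg.norm(b-e);print('yaw',np.arctan2(x[1],x[0]),np.arctan2(-y[0],y[1]))
t=np.arctan2(x[1],x[0]);
X=np.array([np.cos(t),np.sin(t),0]);Y=np.array([-X[1],X[0],0])
cen=(a+b)/2-.048*Y; print('centre',cen,'front',cen-.0205*X)
E
```

```text
112 [237 314]
118 [237 314]
180 [252 312]
186 [279 311]
243 [106 146]
277 [105 167]
310 [106 191]
[ 0.4318 -0.2599  0.06  ] [ 0.5136 -0.2362  0.06  ] [ 0.5418 -0.3292  0.06  ] 0.08525835484107547 0.09725206314901585
yaw 0.2823235387662486 0.29344144985059445
centre [ 0.4861 -0.2941  0.06  ] front [ 0.4664 -0.2998  0.06  ]
```

```bash
python3 - <<'E'
from h import *
np.set_printoptions(precision=4,suppress=True)
_,c=load('s5')
T=np.array([.4666,-.3027,0]);X=np.array([.9606,.2779,0]);Y=np.array([-.2779,.9606,0])
for p in[(592,421),(671,455)]:
  q=plane(c,250+(p[0]-500)/1.6667,170+(p[1]-300)/1.6667,.187);print(q,(q-T)@X,(q-T)@Y)
E
python3 go.py '[.466,-.3013,.15]'|tail -1
```

```text
[ 0.4535 -0.2698  0.187 ] -0.0034825580458794207 0.03521063129570283
[ 0.4775 -0.341   0.187 ] -0.00014777578650048963 -0.039858803985162006
units [ 0.0442 -0.0129  4.8681]
```

```bash
python3 -m inch '[{"dx":0.1,"dy":-0.01,"dz":0.5,"rx":0,"ry":0,"rz":0,"claw":1},{"dx":0,"dy":0,"dz":0.9,"rx":0,"ry":0,"rz":0,"claw":1},{"dx":0,"dy":0,"dz":0.9,"rx":0,"ry":0,"rz":0,"claw":1},{"dx":0,"dy":0,"dz":0.9,"rx":0,"ry":0,"rz":0,"claw":1},{"dx":0,"dy":0,"dz":0.6,"rx":0,"ry":0,"rz":0,"claw":1},{"dx":0,"dy":0,"dz":0,"rx":0,"ry":0,"rz":0,"claw":1},{"dx":0,"dy":0,"dz":0,"rx":0,"ry":0,"rz":0,"claw":1}]'
python3 - <<'E'
from h import *
im1,_=grab('wrist','w6');im2,_=grab('side','s6');im3,_=grab('scene','c6')
o=np.zeros((600,800,3),np.uint8);o[:300,:400]=cv2.resize(im1[60:240,160:400],(400,300),interpolation=2);o[300:,:400]=cv2.resize(im3[110:200,140:260],(400,300),interpolation=2);o[:400,400:]=cv2.resize(im2[220:360,270:410],(400,400),interpolation=2)
cv2.imwrite('pics/f.png',o[:,:,::-1])
E
```

```text
clock: 17.5
ee_pos: [0.4664, -0.2999, 0.183]
eef_rot: [3.141, 0.001, 1.855]
ft_force: [0.0, 0.3, -0.9]
opening: 0.043
grasp_force: 59.9
```

View pics/f.png

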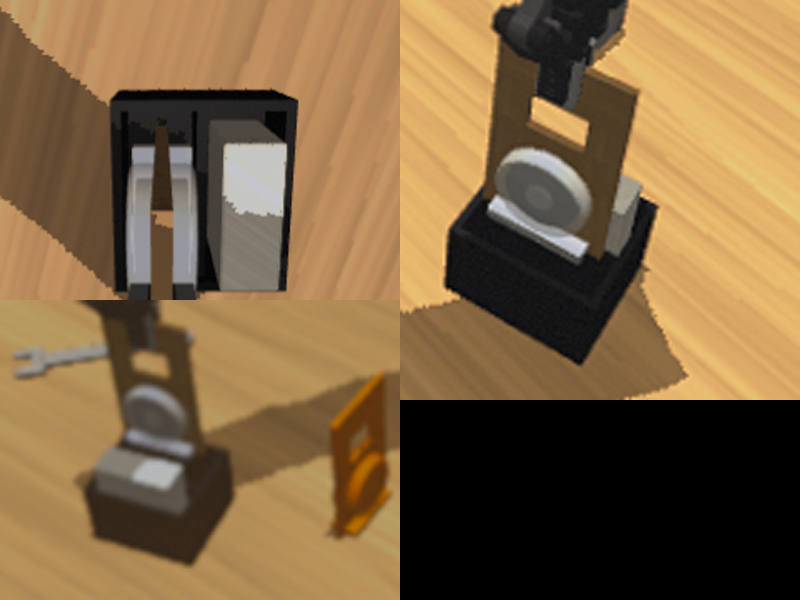

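The foot block sits centred between the front wall (u≈128) and the divider (u≈193). Lowering with force checks.

```bash
python3 -m inch '[{"dx":0,"dy":0,"dz":0.25,"rx":0,"ry":0,"rz":0,"claw":1},{"dx":0,"dy":0,"dz":0.25,"rx":0,"ry":0,"rz":0,"claw":1},{"dx":0,"dy":0,"dz":0.2,"rx":0,"ry":0,"rz":0,"claw":1},{"dx":0,"dy":0,"dz":0,"rx":0,"ry":0,"rz":0,"claw":1},{"dx":0,"dy":0,"dz":0,"rx":0,"ry":0,"rz":0,"claw":1}]'; python3 go.py|head -1
python3 -m inch '[{"dx":0,"dy":0,"dz":0.2,"rx":0,"ry":0,"rz":0,"claw":1},{"dx":0,"dy":0,"dz":0.2,"rx":0,"ry":0,"rz":0,"claw":1},{"dx":0,"dy":0,"dz":0,"rx":0,"ry":0,"rz":0,"claw":1},{"dx":0,"dy":0,"dz":0,"rx":0,"ry":0,"rz":0,"claw":1}]' >/dev/null; python3 go.py|head -1
```

```text
clock: 18.27
ee_pos: [0.4659, -0.2996, 0.1613]
eef_rot: [3.142, 0.0, 1.856]
ft_force: [0.4, -0.2, -1.5]
opening: 0.044
grasp_force: 59.9
clock 18.275 pos [ 0.4659 -0.2996  0.1613] rot [3.1415 0.     1.8556] op 0.043808438594476244 f [ 0.4198 -0.2317 -1.5476] t [-0.0032 -0.0162  0.011 ]
clock 18.775 pos [ 0.4659 -0.2996  0.1493] rot [-3.1416 -0.0001  1.8556] op 0.04283711675976373 f [-0.028   0.4669 -1.7337] t [-0.0068  0.019  -0.0088]
```

```bash
python3 -m inch '[{"dx":0,"dy":0,"dz":0.25,"rx":0,"ry":0,"rz":0,"claw":1},{"dx":0,"dy":0,"dz":0.25,"rx":0,"ry":0,"rz":0,"claw":1},{"dx":0,"dy":0,"dz":0.25,"rx":0,"ry":0,"rz":0,"claw":1},{"dx":0,"dy":0,"dz":0.2,"rx":0,"ry":0,"rz":0,"claw":1},{"dx":0,"dy":0,"dz":0,"rx":0,"ry":0,"rz":0,"claw":1},{"dx":0,"dy":0,"dz":0,"rx":0,"ry":0,"rz":0,"claw":1}]' >/dev/null; python3 go.py|head -1
python3 -m inch '[{"dx":0,"dy":0,"dz":0.1,"rx":0,"ry":0,"rz":0,"claw":1},{"dx":0,"dy":0,"dz":0,"rx":0,"ry":0,"rz":0,"claw":1},{"dx":0,"dy":0,"dz":0,"rx":0,"ry":0,"rz":0,"claw":1}]' >/dev/null; python3 go.py|head -1
python3 -m inch '[{"dx":0,"dy":0,"dz":0.06,"rx":0,"ry":0,"rz":0,"claw":1},{"dx":0,"dy":0,"dz":0,"rx":0,"ry":0,"rz":0,"claw":1},{"dx":0,"dy":0,"dz":0,"rx":0,"ry":0,"rz":0,"claw":1}]' >/dev/null; python3 go.py|head -1
```

```text
clock 19.525 pos [ 0.466  -0.2996  0.1209] rot [3.1414 0.0002 1.8557] op 0.041335964773198966 f [ 0.2308 -1.0698 -1.5139] t [-0.0118 -0.0786 -0.0478]
clock 19.9 pos [ 0.4659 -0.2995  0.1179] rot [3.1415 0.     1.8556] op 0.046253403450744 f [-0.278  -0.3528 -1.5362] t [-0.0097 -0.0041 -0.0023]
clock 20.275 pos [ 0.4659 -0.2996  0.116 ] rot [3.1415 0.0001 1.8556] op 0.04497680008688912 f [-0.0979 -1.0009 -1.1348] t [ 0.0233 -0.0479  0.0008]
```

```bash
python3 -m inch '[{"dx":0,"dy":0,"dz":0.04,"rx":0,"ry":0,"rz":0,"claw":1},{"dx":0,"dy":0,"dz":0,"rx":0,"ry":0,"rz":0,"claw":1},{"dx":0,"dy":0,"dz":0,"rx":0,"ry":0,"rz":0,"claw":1}]' >/dev/null; python3 go.py|head -1
python3 -m inch '[{"dx":0,"dy":0,"dz":0.03,"rx":0,"ry":0,"rz":0,"claw":1},{"dx":0,"dy":0,"dz":0,"rx":0,"ry":0,"rz":0,"claw":1},{"dx":0,"dy":0,"dz":0,"rx":0,"ry":0,"rz":0,"claw":1}]' >/dev/null; python3 go.py|head -1
python3 -m inch '[{"dx":0,"dy":0,"dz":0.02,"rx":0,"ry":0,"rz":0,"claw":1},{"dx":0,"dy":0,"dz":0,"rx":0,"ry":0,"rz":0,"claw":1},{"dx":0,"dy":0,"dz":0,"rx":0,"ry":0,"rz":0,"claw":1}]' >/dev/null; python3 go.py|head -1
```

```text
clock 20.65 pos [ 0.4659 -0.2996  0.1148] rot [ 3.1416 -0.      1.8556] op 0.04639940892777268 f [ 0.0372 -0.6086 -0.3587] t [-0.0106  0.022   0.005 ]
clock 21.025 pos [ 0.4659 -0.2996  0.114 ] rot [3.1414 0.0001 1.8556] op 0.042264002952832475 f [-0.1002 -0.7094 -1.4693] t [-0.0067 -0.0273 -0.0055]
clock 21.4 pos [ 0.4661 -0.2996  0.1139] rot [3.1411 0.0004 1.8557] op 0.04861054355134544 f [-1.4987  1.4     5.2076] t [ 0.2205  0.2609 -0.0308]
```

Floor contact is at the expected height. Release and retreat straight up.

```bash
python3 -m inch '[{"dx":0,"dy":0,"dz":-0.02,"rx":0,"ry":0,"rz":0,"claw":1},{"dx":0,"dy":0,"dz":0,"rx":0,"ry":0,"rz":0,"claw":0.8},{"dx":0,"dy":0,"dz":0,"rx":0,"ry":0,"rz":0,"claw":0.6},{"dx":0,"dy":0,"dz":0,"rx":0,"ry":0,"rz":0,"claw":0.4},{"dx":0,"dy":0,"dz":0,"rx":0,"ry":0,"rz":0,"claw":0.2},{"dx":0,"dy":0,"dz":0,"rx":0,"ry":0,"rz":0,"claw":0},{"dx":0,"dy":0,"dz":0,"rx":0,"ry":0,"rz":0,"claw":0},{"dx":0,"dy":0,"dz":-0.2,"rx":0,"ry":0,"rz":0,"claw":0},{"dx":0,"dy":0,"dz":-0.6,"rx":0,"ry":0,"rz":0,"claw":0},{"dx":0,"dy":0,"dz":-0.8,"rx":0,"ry":0,"rz":0,"claw":0},{"dx":0,"dy":0,"dz":-0.8,"rx":0,"ry":0,"rz":0,"claw":0},{"dx":0,"dy":0,"dz":-0.8,"rx":0,"ry":0,"rz":0,"claw":0}]'
python3 -m inch '[{"dx":0,"dy":0,"dz":-0.8,"rx":0,"ry":0,"rz":0,"claw":0},{"dx":0,"dy":0,"dz":0,"rx":0,"ry":0,"rz":0,"claw":0},{"dx":0,"dy":0,"dz":0,"rx":0,"ry":0,"rz":0,"claw":0}]'
python3 - <<'E'
from h import *
im1,_=grab('wrist','w7');im2,_=grab('side','s7');im3,_=grab('scene','c7')
o=np.zeros((600,800,3),np.uint8);o[:300,:400]=cv2.resize(im1,(400,300));o[300:,:400]=cv2.resize(im3,(400,300));o[:300,400:]=cv2.resize(im2[220:360,250:437],(400,300),interpolation=2);o[300:,400:]=cv2.resize(im2,(400,300))
cv2.imwrite('pics/g.png',o[:,:,::-1])
E
```

```text
clock: 22.9
ee_pos: [0.4658, -0.2996, 0.2112]
eef_rot: [3.141, 0.0, 1.856]
ft_force: [0.1, -0.3, -0.4]
opening: 0.502
grasp_force: 0.0
clock: 23.28
ee_pos: [0.4654, -0.2993, 0.2335]
eef_rot: [-3.141, -0.001, 1.856]
ft_force: [1.0, 0.1, 0.7]
opening: 0.501
grasp_force: 0.0
```

View pics/g.png

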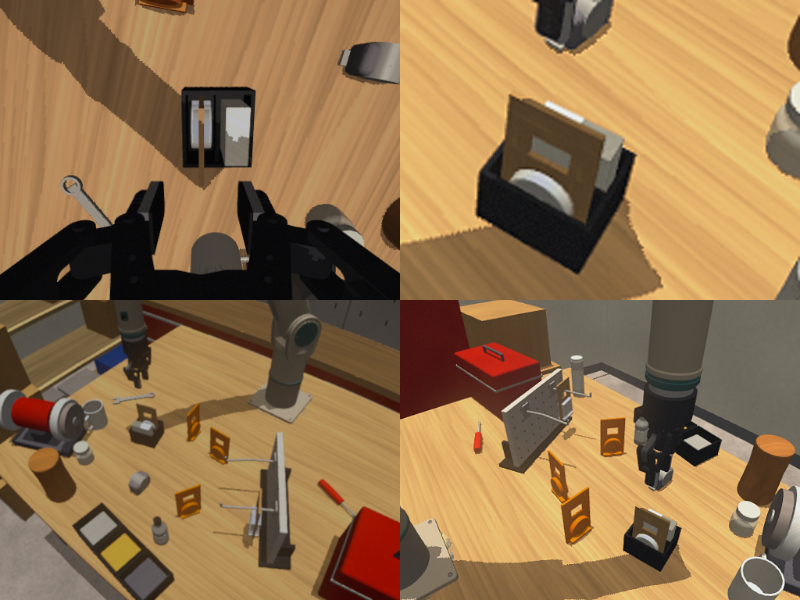

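The pack stands upright in the front pocket (top-right crop, about (555,150)). The carton and the latch pack are in place and the gripper is clear.

```bash
python3 -c "
from workcell import bot
print(bot.close_job())"
```

```text
the job is handed in; nothing more can be done
None
```

The wheel pack came off its peg without tearing the card or pushing the peg and now stands upright in the caddy's front pocket; the latch pack and carton were left in place, and the job was handed in at about 23 s (verdict not shown).

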